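# Refill a hotel bathroom amenity tray and set its splash cover

## Task

Restock the bathroom amenity tray: swing its splash cover open past upright, then seat the slim carton and the wide carton flat and square in their matching recesses. Finally fold the cover back down so that it stands half open, at 55 degrees from closed, and leave the big carton and the other toiletries alone.

Things in the scene. Friction and masses are not known exactly. Their poses are not given: they have to be found in the camera images.
- tray: Light wooden tray fixed to the counter: base 140 (x) x 200 (y) x 30 mm high, two recesses 12 mm deep in its top (dark-lined floors at height 18, mouths bevelled 4 mm). Origin: centre of the underside. Upright along its +x side (x 58 to 70) to height 72 carries the cover hinge; 14 mm square rests at the -x corners, to height 72. Its +x (hinge) side is to the robot's left (world +y).
- long_recess (a point): Centre of the floor of the long recess: 106 (tray x) x 50 mm (tray y), at tray (0, 52, 18) mm; axes as the tray's. Takes the slim carton, 3 mm play each side.
- wide_recess (a point): Centre of the floor of the wide recess: 86 (tray x) x 66 mm (tray y), at tray (0, -44, 18) mm; axes as the tray's. Takes the wide carton, 3 mm play each side.
- cover (a joint): Hinge angle of the splash cover, rad: 0 closed (panel level over the tray), 1.57 upright, 2.1 stop. Starts ajar at 0.25 to 0.6. The hinge is stiff: the cover stays where it is left; moving it takes about 4 N at the bar.
- cover_hinge (a point): Middle of the cover's hinge line, at the mid-thickness of the panel, height 76.5 mm, tray (66, 0, 76.5) mm; the line runs along the tray's y.
- cover_bar (a point): Middle of the cover's steel pull bar: round, 10 mm thick, 90 mm long, parallel to the hinge, 184 mm from the hinge line in the panel's plane, on two arms at its ends (80 mm free between). Panel: white, 136 x 200 x 8 mm; 43 mm free between bar and panel edge. It can be pinched from above at any cover angle and turns between the pads.
- slim_carton: Slim plain cardboard carton 100 (x) x 44 (y) x 40 mm high, about 0.12 kg; origin at the centre of its underside. Belongs in the long recess, either way round.
- wide_carton: Wide plain cardboard carton 80 (x) x 60 (y) x 40 mm high, about 0.14 kg; origin at the centre of its underside. Belongs in the wide recess, either way round.
- big_carton: Bystander: larger plain cardboard carton 120 (x) x 66 (y) x 56 mm high; fits neither recess. Origin at the centre of its underside. Stays where it is.
- pump_a: Bystander: amber pump bottle, 60 mm in diameter, 190 mm tall; origin under its centre.
- pump_b: Bystander: amber pump bottle like pump_a.
- pump_c: Bystander: amber pump bottle like pump_a.
- tumbler: Bystander: white ceramic tumbler, 72 mm in diameter, 95 mm tall; origin under its centre.
- jar: Bystander: glass jar with steel lid, 68 mm in diameter, 60 mm tall; origin under its centre.
- hairbrush: Bystander: brush with a dark wooden handle lying on the counter, origin under its middle.

How it is judged:
By the outcome, as a careful person would: the job done as asked, in the order asked, and still so for the second after the job is handed in, with the robot touching nothing.
It also fails if it takes over 72 s, if anything falls off the work surface, if the arm or the gripper's body presses on something with over 40 N, if the wrist force passes 120 N, or if a joint passes its speed limit or range.

## Robot

A 7-joint arm with a two-finger parallel gripper is mounted at the origin on the work surface. World frame = base frame: x ahead of the robot, y to its left, z up, the work surface at z = 0. Lengths are in m, angles in rad, forces in N, time in s.
With the tool pointing down it reaches from about 0.4 to 0.85 m from the base axis. Payload 10.4 kg.
Tool frame: the origin (TCP) lies on the centre line of the jaws, within the pads' length; the fingertips stand r.tip_extent ahead of it and the grasp point (between the pads) lies 3 mm ahead of it (r.tip_extent is the distance from the TCP to the fingertips, in m); z points along the fingers, y is the direction in which the jaws open and shut (so a half turn about z gives the same grasp; the last joint's range is limited). The gripper opens to 87 mm and grips with 3 to 60 N. Pads are 19 mm wide; open, the fingers measure 117 mm over their backs; the gripper's body (75 mm by 190 mm) begins 51 mm behind the grasp point.
Start: joints at [1.207, 0.332, -0.065, 1.46, 0.022, 1.35, -0.088], TCP at [0.209, -0.589, 0.245] pointing down, gripper open.
Joint ranges: [-2.6, 2.6], [-0.5, 2.12], [-1.47, 1.34], [0.16, 2.42], [-1.27, 4.41], [0.06, 2.06], [-2.6, 2.6]. Speed limits (rad/s): [2.22, 2.22, 2.79, 2.79, 3.14, 3.14, 3.14].

## Interface

Orientations are given as a unit quaternion [x, y, z, w].
In Python, from bench import r gives the robot as it stands. The module is installed in compiled form; this text tells all that it offers.
- The arm moves only by the shell command python3 -m jog 'ROWS' [FORCE]. ROWS is JSON, a list of rows, each a list of 5 numbers: the shift along the tool's x, y, z in cm, then the turn about the tool's z in rad, then the closure, from 0 (fully open) to 1 (shut). A call has exactly 10 rows; each row shifts and turns the pose as measured when the row begins, along the tool's axes as they then stand; what a row does not reach is not made up. A row lasts 1/10 s, in which the tool goes at most 50 mm and 8.59 degrees, less where a joint would pass 70% of its speed; a pose out of reach is approached as far as the arm can. A call with a gripper value outside its range is refused whole. The fingers move at their own pace and stop on an object; FORCE is the grip in N (left out, the last holds). Time passes only in rows, so rows that do not move let the fingers close, or fill a call up. It gives the time, the measured TCP pose, the force and the opening at its end, in the units of the state.
- r.read_state(): the state, without advancing time (a new reading comes with each control period).
- r.camera(name): name is "side" or "top"; returns a dict with "pixels" (420x560x3 uint8, red, green, blue), "fx", "fy", "cx", "cy" (pixels), "camera_from_world" (4x4, takes a point from world to camera coordinates). Camera axes: x right, y up, looking along -z (the intrinsics and any distortion apply to the point x, -y, -z); pixel columns grow to the right and rows downward; lengths in m; the calibration is good to about 2 mm. A picture is of the moment at which its call begins. There is no depth.
- r.close_job(): hands the job in, once; it reports no verdict.
The state is a dict: "time": time; "joint_positions": joint angles; "joint_vel": joint speeds; "joint_torque": joint torques, N m; "ee_pos": TCP position; "eef_rot": TCP orientation; "ft_force": force on the tool from outside, world axes, zero at the start; "torque": the same for the moment, N m; "width": finger opening in m.
Only numpy, scipy, OpenCV 4.12 (cv2) and the standard library are available. Lean on these libraries where they do the work, as an engineer would, in place of code of your own. Each camera call takes 0.05 s, during which the arm holds its last target. There are 200 camera calls.

## Working session

There is one attempt and no reset: what is moved stays moved. The work goes in short steps, Python scripts to look and compute and a shell command to move; the robot and the scene stay as the last step left them, time stands still between calls to the robot, and variables do not carry over. Pictures are saved under pics/ and viewed, about 8 in all and at most 12, crops included, and the job is handed in when it is done.

```bash
mkdir -p pics; cat > h.py <<'E'
import numpy as np, cv2
from scipy.spatial.transform import Rotation as R
from bench import r
def snap(cam,name):
    c=r.camera(cam); cv2.imwrite(f'pics/{name}.png',c['pixels'][:,:,::-1]); return c
def proj(c,P):
    P=np.atleast_2d(P); M=np.array(c['camera_from_world']); q=P@M[:3,:3].T+M[:3,3]
    return np.c_[c['cx']+c['fx']*q[:,0]/-q[:,2], c['cy']+c['fy']*-q[:,1]/-q[:,2]]
def unproj(c,uv,z):
    M=np.array(c['camera_from_world']); Rm=M[:3,:3]; o=-Rm.T@M[:3,3]; out=[]
    for u,v in np.atleast_2d(uv):
        d=Rm.T@np.array([(u-c['cx'])/c['fx'],-(v-c['cy'])/c['fy'],-1]); out.append(o+d*(z-o[2])/d[2])
    return np.array(out)
E
python3 - <<'E'
from h import *
import pickle
for n in('top','side'):
    c=snap(n,n+'0'); pickle.dump({k:v for k,v in c.items()},open(n+'0.pkl','wb'))
    M=np.array(c['camera_from_world']); print(n,c.keys(),c['fx'],c['fy'],c['cx'],c['cy'],(-M[:3,:3].T@M[:3,3]).round(3)); print(M.round(3))
s=r.read_state(); print(s['ee_pos'],s['eef_rot'],s['width'],r.tip_extent); print(R.from_quat(s['eef_rot']).as_matrix().round(3))
E
```

```text
top dict_keys(['pixels', 'fx', 'fy', 'cx', 'cy', 'camera_from_world']) 438.66147246221743 438.66147246221743 277.17822437132634 205.83325420918047 [0.43  0.027 1.243]
[[-0.014 -1.     0.02   0.008]
 [ 0.995 -0.012  0.101 -0.553]
 [-0.1    0.021  0.995 -1.194]
 [ 0.     0.     0.     1.   ]]
side dict_keys(['pixels', 'fx', 'fy', 'cx', 'cy', 'camera_from_world']) 515.4143337533479 515.4143337533479 284.2665705206008 212.00696022899598 [-0.231  0.956  0.975]
[[-0.755 -0.655  0.016  0.436]
 [ 0.403 -0.444  0.801 -0.263]
 [-0.517  0.611  0.599 -1.288]
 [ 0.     0.     0.     1.   ]]
[ 0.20881987 -0.58873659  0.24381672] [ 9.85512543e-01  1.69601304e-01 -1.31917271e-04 -6.39252988e-04] 0.0868758808981784 0.022
[[ 0.942  0.334 -0.   ]
 [ 0.334 -0.942  0.001]
 [-0.    -0.001 -1.   ]]
```

View pics/top0.png

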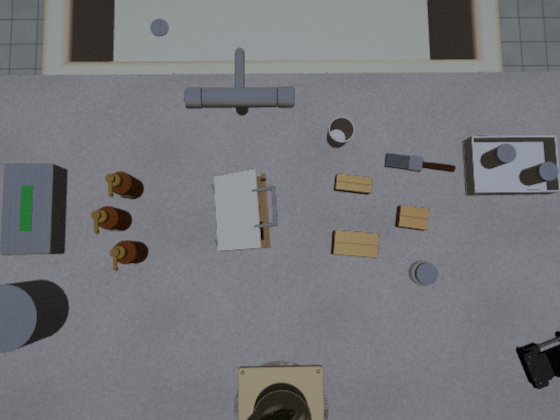

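View pics/side0.png

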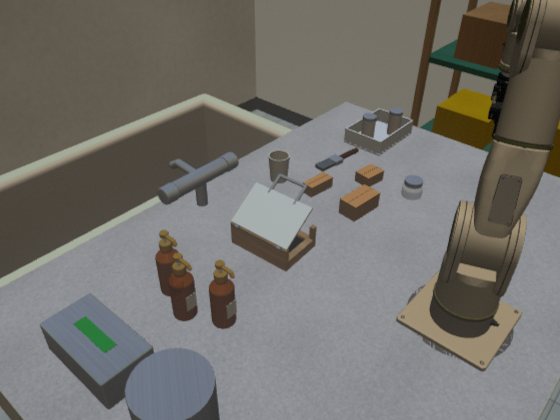

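```bash
python3 - <<'E'
from h import *
import pickle
t=cv2.imread('pics/top0.png'); s=cv2.imread('pics/side0.png')
a=cv2.resize(t[160:260,200:300],None,fx=4,fy=4,interpolation=cv2.INTER_CUBIC)
b=cv2.resize(s[170:270,225:325],None,fx=4,fy=4,interpolation=cv2.INTER_CUBIC)
cv2.imwrite('pics/crop1.png',np.hstack([a,b]))
c=pickle.load(open('top0.pkl','rb'))
hsv=cv2.cvtColor(t,cv2.COLOR_BGR2HSV)
for n,(x0,y0,x1,y1),h in (('slim',(330,168,378,200),.04),('wide',(392,200,435,235),.04),('big',(328,226,385,262),.056)):
    m=np.zeros(t.shape[:2],np.uint8); sub=hsv[y0:y1,x0:x1]
    m[y0:y1,x0:x1]=((sub[...,1]>90)&(sub[...,2]>140)).astype(np.uint8)
    v,u=np.nonzero(m); 
    P=unproj(c,np.c_[u,v],h)[:,:2]
    (cx,cy),(w,l),ang=cv2.minAreaRect((P*1000).astype(np.float32))
    print(n,len(u),P.mean(0).round(4),(cx,cy),(w,l),ang)
E
```

```text
slim 365 [ 0.6134 -0.2161] (613.3125610351562, -212.1641082763672) (95.2205581665039, 39.052860260009766) 83.28870391845703
wide 484 [ 0.5155 -0.3751] (515.4808349609375, -375.3284606933594) (74.92444610595703, 54.83515167236328) 81.56095123291016
big 725 [ 0.4433 -0.2179] (444.67010498046875, -209.74258422851562) (115.16822052001953, 60.9959602355957) 84.44983673095703
```

View pics/crop1.png

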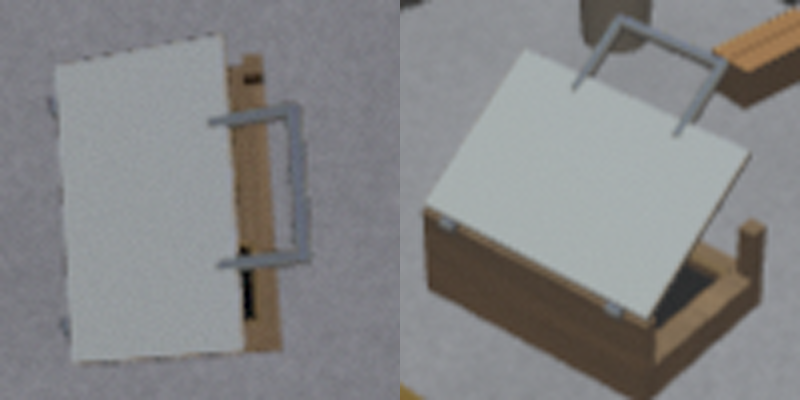

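```bash
cat > fit.py <<'E'
from h import *
import pickle
from scipy.optimize import least_squares
ct,cs=[pickle.load(open(n+'0.pkl','rb')) for n in('top','side')]
obs_t=[((136,4,-100),(222,35)),((136,4,100),(243,350)),((0,4,-100),(55,66)),((0,4,100),(74,360)),((184,0,-43),(295,107)),((184,0,43),(303,258))]
obs_s=[((136,4,-100),(527,50)),((136,4,100),(750,152)),((0,4,-100),(425,207)),((0,4,100),(650,318)),((184,0,-43),(620,20)),((184,0,43),(722,66))]
fix_s=[((70,-100,0),(428,290)),((-56,100,72),(740,232)),((-70,86,72),(750,218))]
fix_t=[((-70,100,30),(281,350))]
def world(p,T):
    x,y,yaw=p[:3]; c,s=np.cos(yaw),np.sin(yaw); T=np.array(T)/1000
    return np.array([x+c*T[0]-s*T[1],y+s*T[0]+c*T[1],T[2]])
def pan(th,d,n,y): return (66-d*np.cos(th)+n*np.sin(th),y,76.5+d*np.sin(th)+n*np.cos(th))
def pt(uv): return np.array([200+(uv[0]+.5)/4-.5,160+(uv[1]+.5)/4-.5])
def ps(uv): return np.array([225+(uv[0]-400+.5)/4-.5,170+(uv[1]+.5)/4-.5])
def res(p):
    e=[proj(ct,world(p,pan(p[3],*o)))[0]-pt(u) for o,u in obs_t]+[proj(cs,world(p,pan(p[3],*o)))[0]-ps(u) for o,u in obs_s]
    e+=[proj(cs,world(p,o))[0]-ps(u) for o,u in fix_s]+[proj(ct,world(p,o))[0]-pt(u) for o,u in fix_t]
    return np.ravel(e)
if __name__=='__main__':
    f=least_squares(res,[.52,.1,1.57,.4],loss='soft_l1'); p=f.x; print(p); print(res(p).reshape(-1,2).round(1).tolist())
    for n,o in (('hinge',(66,0,76.5)),('bar',pan(p[3],184,0,0)),('long',(0,52,18)),('wide',(0,-44,18))): print(n,world(p,o).round(4))
    np.save('p.npy',p)
    for th in np.deg2rad([15,30,45,55,75,95,105]): print(np.rad2deg(th).round(),world(p,pan(th,184,0,0)).round(3))
E
python3 fit.py
```

```text
[0.53427737 0.0997983  1.63341363 0.5596558 ]
[[-0.5, -0.5], [0.0, 0.2], [-0.9, -0.2], [-0.9, 1.3], [-0.0, 1.3], [0.7, -1.6], [-0.3, -1.0], [0.8, -1.0], [-0.5, -1.4], [-0.4, -0.3], [1.2, 0.5], [0.2, -0.5], [-0.4, -0.2], [3.7, 0.6], [-0.1, -0.2], [-0.4, -0.1]]
hinge [0.5301 0.1657 0.0765]
bar [0.5399 0.01   0.1742]
long [0.4824 0.0965 0.018 ]
wide [0.5782 0.1026 0.018 ]
15.0 [ 0.541 -0.012  0.124]
30.0 [0.54  0.007 0.168]
45.0 [0.538 0.036 0.207]
55.0 [0.537 0.06  0.227]
75.0 [0.533 0.118 0.254]
95.0 [0.529 0.182 0.26 ]
105.0 [0.527 0.213 0.254]
```

```bash
python3 -m jog '[[0,0,0,0.14,0],[0,0,0,0.14,0],[2.6,-4.1,-0.4,0,0],[2.6,-4.1,-0.4,0,0],[2.6,-4.1,-0.4,0,0],[2.6,-4.1,-0.4,0,0],[2.6,-4.1,-0.4,0,0],[2.6,-4.1,-0.4,0,0],[2.6,-4.1,-0.4,0,0],[2.6,-4.1,-0.4,0,0]]' 20
cat > go.py <<'E'
import sys
from h import *
# usage: go.py x y z yaw_of_tool_y(deg): prints shift in tool axes (cm) as seen after the turn, and turn
x,y,z,a=map(float,sys.argv[1:5]); s=r.read_state(); Rm=R.from_quat(s['eef_rot']).as_matrix()
cur=np.degrees(np.arctan2(Rm[1,1],Rm[0,1])); turn=-(np.radians((a-cur+180)%360-180))
d=np.array([x,y,z])-s['ee_pos']
print('pos',np.round(s['ee_pos'],4),'toolyaw',cur.round(2),'tilt',np.round(Rm[:,2],3),'w',round(s['width'],4),'F',np.round(s['ft_force'],1),'t',s['time'],'j',np.round(s['joint_positions'],2))
R2=Rm@R.from_euler('z',turn).as_matrix()
print('shift cm after turn',(R2.T@d*100).round(2),' before turn',(Rm.T@d*100).round(2),'turn',turn.round(3))
E
python3 go.py 0.54 0.010 0.26 -86.4
```

```text
time: 1.1
ee_pos: [0.3999, -0.2452, 0.2714]
eef_rot: [1.0, 0.018, -0.004, -0.003]
ft_force: [0.9, -1.5, -0.7]
width: 0.0873
pos [ 0.3999 -0.2452  0.2714] toolyaw -87.92 tilt [-0.008  0.006 -1.   ] w 0.0873 F [ 0.9 -1.5 -0.7] t 1.1 j [ 0.79 -0.   -0.33  1.79 -0.    1.36 -1.08]
shift cm after turn [ 15.6  -24.58   1.18]  before turn [ 14.94 -24.98   1.18] turn -0.027
```

```bash
python3 -m jog '[[2,-3.1,0.1,-0.027,0],[2,-3.1,0.1,0,0],[2,-3.1,0.1,0,0],[2,-3.1,0.1,0,0],[2,-3.1,0.1,0,0],[2,-3.1,0.1,0,0],[2,-3.1,0.1,0,0],[1.5,-2.5,0.1,0,0],[0,0,0,0,0],[0,0,0,0,0]]' 20
python3 go.py 0.54 0.010 0.174 -86.4; python3 - <<'E'
from h import *
snap('side','s1');snap('top','t1')
s=cv2.imread('pics/s1.png')[130:280,210:360]; t=cv2.imread('pics/t1.png')[130:280,200:350]
cv2.imwrite('pics/c1.png',cv2.resize(np.hstack([t,s]),(800,400),interpolation=cv2.INTER_CUBIC))
E
```

```text
time: 2.1
ee_pos: [0.5436, 0.0251, 0.262]
eef_rot: [0.999, 0.037, -0.005, -0.004]
ft_force: [-0.0, 0.3, -0.7]
width: 0.0866
pos [0.5436 0.0251 0.262 ] toolyaw -85.73 tilt [-0.01   0.007 -1.   ] w 0.0866 F [-0.   0.3 -0.7] t 2.1 j [ 0.42  0.2  -0.62  1.62  0.11  1.37 -1.71]
shift cm after turn [-0.37  1.56  8.79]  before turn [-0.38  1.56  8.79] turn 0.012
```

View pics/c1.png

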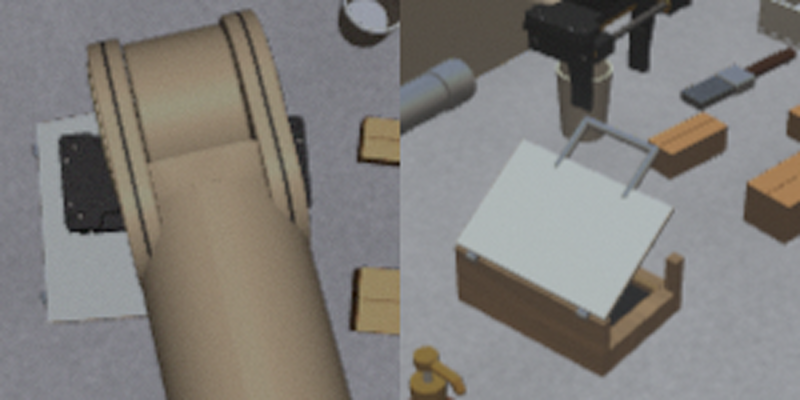

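```bash
python3 -m jog '[[-0.4,1.5,0,0,0],[0,0,0,0,0],[0,0,2.2,0,0],[0,0,2.2,0,0],[0,0,2.2,0,0],[0,0,1.8,0,0],[0,0,0,0,1],[0,0,0,0,1],[0,0,0,0,1],[0,0,0,0,1]]' 25
python3 go.py 0.54 0.010 0.177 -86.4
```

```text
time: 3.2
ee_pos: [0.5399, 0.004, 0.1795]
eef_rot: [1.0, 0.031, -0.002, -0.002]
ft_force: [0.6, -0.4, 1.0]
width: 0.0625
pos [0.5399 0.004  0.1795] toolyaw -86.5 tilt [-0.004  0.004 -1.   ] w 0.0625 F [ 0.6 -0.4  1. ] t 3.2 j [ 0.43  0.25 -0.6   1.74  0.14  1.2  -1.71]
shift cm after turn [ 0.05 -0.6   0.26]  before turn [ 0.05 -0.6   0.26] turn -0.002
```

```bash
python3 -m jog '[[0,-0.5,0.2,0,1],[0,0,0,0,1],[0,0,0,0,1],[0,0,0,0,1],[0,0,0,0,1],[0,0,0,0,1],[0,0,0,0,1],[0,0,0,0,1],[0,0,0,0,1],[0,0,0,0,1]]' 25
python3 go.py 0.54 0.010 0.177 -86.4
```

```text
time: 4.2
ee_pos: [0.5403, 0.0119, 0.1789]
eef_rot: [0.999, 0.031, -0.0, -0.003]
ft_force: [-0.3, 1.1, 0.2]
width: 0.0092
pos [0.5403 0.0119 0.1789] toolyaw -86.39 tilt [-0.001  0.007 -1.   ] w 0.0092 F [-0.3  1.1  0.2] t 4.2 j [ 0.43  0.25 -0.6   1.74  0.14  1.19 -1.72]
shift cm after turn [-0.04  0.19  0.19]  before turn [-0.05  0.19  0.19] turn 0.0
```

```bash
cat > ang.py <<'E'
from h import *
from fit import world
p=np.load('p.npy'); s=r.read_state(); h=world(p,(66,0,76.5)); Rm=R.from_quat(s['eef_rot']).as_matrix()
b=s['ee_pos']+Rm@[0,0,.003]-h; u=np.array([np.cos(p[2]),np.sin(p[2]),0])
print('theta',np.degrees(np.arctan2(b[2],-b@u)).round(1),'radius',np.hypot(b[2],b@u).round(4))
E
python3 ang.py
python3 -m jog '[[0,-0.72,-1.06,0,1],[0,-0.79,-1.01,0,1],[0,-0.86,-0.95,0,1],[0,-0.92,-0.89,0,1],[0,-0.98,-0.83,0,1],[0,-1.04,-0.75,0,1],[0,-1.09,-0.68,0,1],[0,-1.13,-0.60,0,1],[0,-1.17,-0.52,0,1],[0,-1.21,-0.44,0,1]]' 40; python3 ang.py; python3 go.py 0.53 0.118 0.254 -86.4
```

```text
theta 32.8 radius 0.1834
time: 5.2
ee_pos: [0.5343, 0.1152, 0.2566]
eef_rot: [1.0, 0.031, -0.001, -0.004]
ft_force: [9.0, 0.0, -14.4]
width: 0.0084
theta 74.1 radius 0.1842
pos [0.5343 0.1152 0.2566] toolyaw -86.49 tilt [-0.002  0.008 -1.   ] w 0.0084 F [  9.    0.  -14.4] t 5.2 j [ 0.3   0.21 -0.67  1.62  0.13  1.35 -1.9 ]
shift cm after turn [-0.41 -0.3   0.26]  before turn [-0.41 -0.3   0.26] turn -0.002
```

```bash
python3 -m jog '[[0,-1.25,-0.28,0,1],[0,-1.26,-0.2,0,1],[0,-1.28,-0.12,0,1],[0,-1.28,-0.02,0,1],[0,-1.28,0.06,0,1],[0,-1.28,0.15,0,1],[0,-1.26,0.24,0,1],[0,-1.25,0.33,0,1],[0,-0.8,0.25,0,1],[0,0,0,0,1]]' 40; python3 ang.py; python3 go.py 0.53 0.118 0.254 -86.4
```

```text
time: 6.2
ee_pos: [0.5279, 0.2302, 0.2537]
eef_rot: [1.0, 0.029, 0.0, -0.0]
ft_force: [2.5, -3.6, -1.4]
width: 0.0085
theta 110.3 radius 0.1857
pos [0.5279 0.2302 0.2537] toolyaw -86.67 tilt [ 0.  0. -1.] w 0.0085 F [ 2.5 -3.6 -1.4] t 6.2 j [ 0.11  0.3  -0.73  1.55  0.2   1.37 -2.15]
shift cm after turn [-0.5  11.21 -0.04]  before turn [-0.45 11.21 -0.04] turn -0.005
```

```bash
python3 -m jog '[[0,0,0,0,0],[0,0,0,0,0],[0,0,0,0,0],[0,0,0,0,0],[0,0,-2,0,0],[0,0,-3,0,0],[0,0,-3,0,0],[0,3.5,-1,0,0],[0,4.5,0,0,0],[0,4.5,0,0,0]]' 40; python3 go.py 0.6133 -0.2122 0.12 -6.7
python3 - <<'E'
from h import *
import pickle
for n in('top','side'):
    c=snap(n,n+'2'); pickle.dump(c,open(n+'2.pkl','wb'))
a=cv2.imread('pics/top2.png')[140:290,190:340]; b=cv2.imread('pics/side2.png')[150:300,210:360]
cv2.imwrite('pics/c2.png',cv2.resize(np.hstack([a,b]),(800,400),interpolation=cv2.INTER_CUBIC))
E
```

```text
time: 7.2
ee_pos: [0.5318, 0.1149, 0.3466]
eef_rot: [0.999, 0.038, -0.001, -0.005]
ft_force: [1.0, -0.5, 0.6]
width: 0.0804
pos [0.5318 0.1149 0.3466] toolyaw -85.61 tilt [-0.003  0.01  -1.   ] w 0.0804 F [ 1.  -0.5  0.6] t 7.2 j [ 0.3   0.18 -0.68  1.48  0.1   1.53 -1.87]
shift cm after turn [-31.75  12.01  22.31]  before turn [ 5.68 33.47 22.31] turn -1.377
```

View pics/c2.png

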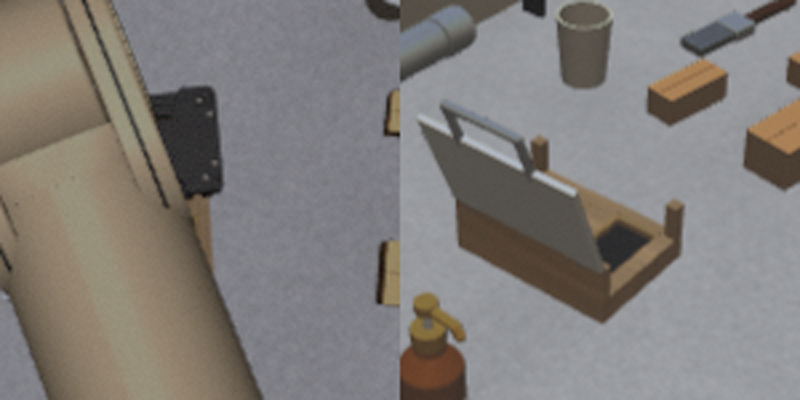

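```bash
python3 -m jog '[[0.6,3.65,0.5,-0.138,0],[0.1,3.7,1,-0.138,0],[-0.4,3.7,1.5,-0.138,0],[-0.9,3.6,1.5,-0.138,0],[-1.4,3.4,1.5,-0.138,0],[-1.9,3.2,1.5,-0.138,0],[-2.3,2.9,1.5,-0.138,0],[-2.7,2.55,1.5,-0.138,0],[-3,2.15,1.5,-0.138,0],[0,0,1.5,-0.138,0]]' 40; python3 go.py 0.6133 -0.2122 0.12 -6.7
python3 - <<'E'
from h import *
import pickle
from fit import world
c=r.camera('top'); pickle.dump(c,open('top3.pkl','wb')); cv2.imwrite('pics/top3.png',c['pixels'][:,:,::-1])
c2=r.camera('side'); pickle.dump(c2,open('side3.pkl','wb')); cv2.imwrite('pics/side3.png',c2['pixels'][:,:,::-1])
p=np.load('p.npy'); im=cv2.imread('pics/top3.png'); K=5
a=im[165:255,210:290]; a=cv2.resize(a,None,fx=K,fy=K,interpolation=cv2.INTER_CUBIC)
for P in ([(-70,-100,30),(-70,100,30),(58,100,30),(58,-100,30)],[(-53,27,18),(53,27,18),(53,77,18),(-53,77,18)],[(-43,-77,18),(43,-77,18),(43,-11,18),(-43,-11,18)]):
    q=(proj(c,[world(p,t) for t in P])-[210,165]+.5)*K-.5
    cv2.polylines(a,[q.round().astype(int)],True,(0,0,255),1)
im2=cv2.imread('pics/side3.png'); b=cv2.resize(im2[185:275,225:305],None,fx=K,fy=K,interpolation=cv2.INTER_CUBIC)
cv2.imwrite('pics/c3.png',np.hstack([a,b]))
E
```

```text
time: 8.3
ee_pos: [0.6179, -0.2213, 0.207]
eef_rot: [0.732, 0.681, 0.005, -0.002]
ft_force: [-0.8, -0.8, -0.4]
width: 0.087
pos [ 0.6179 -0.2213  0.207 ] toolyaw -4.14 tilt [ 0.005  0.009 -1.   ] w 0.087 F [-0.8 -0.8 -0.4] t 8.3 j [ 0.73  0.5  -0.63  1.39  0.28  1.34  0.02]
shift cm after turn [ 0.77 -0.59  8.7 ]  before turn [ 0.79 -0.56  8.7 ] turn 0.045
```

View pics/c3.png

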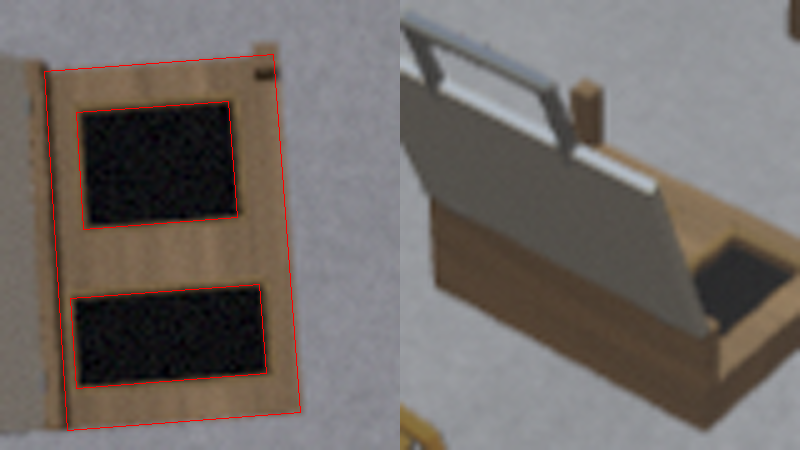

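```bash
python3 - <<'E'
from h import *
import pickle
from fit import world
p=np.load('p.npy'); c=pickle.load(open('top3.pkl','rb')); g=cv2.cvtColor(c['pixels'],cv2.COLOR_RGB2GRAY)
for n,o,(u0,v0,u1,v1) in (('wide',(0,-44,18),(220,180,265,217)),('long',(0,52,18),(220,217,268,247))):
    K=6; sub=cv2.resize(g[v0:v1,u0:u1],None,fx=K,fy=K,interpolation=cv2.INTER_CUBIC)
    v,u=np.nonzero(sub<45); P=unproj(c,np.c_[(u+.5)/K-.5+u0,(v+.5)/K-.5+v0],.018)[:,:2]
    m=cv2.minAreaRect((P*1000).astype(np.float32)); print(n,m,P.mean(0).round(4),world(p,o).round(4))
im=cv2.imread('pics/top0.png'); c=pickle.load(open('top0.pkl','rb'))
hsv=cv2.cvtColor(im,cv2.COLOR_BGR2HSV)
b=cv2.resize(np.hstack([im[165:235,330:380],im[190:260,390:440]]),None,fx=6,fy=6,interpolation=cv2.INTER_CUBIC)
for off,(x,y,yaw,L,W) in (((330,165),(.6133,-.2122,83.3,.1,.044)),((340,190),(.5155,-.3753,81.6,.08,.06))):
    e=np.array([np.cos(np.radians(yaw)),np.sin(np.radians(yaw)),0]); f=np.array([-e[1],e[0],0]); q=[np.array([x,y,.04])+e*a*L/2+f*d*W/2 for a,d in((1,1),(1,-1),(-1,-1),(-1,1))]
    cv2.polylines(b,[((proj(c,q)-off+.5)*6-.5).round().astype(int)],True,(0,0,255),1)
cv2.imwrite('pics/c4.png',b)
E
```

```text
wide ((585.4214477539062, 98.91175079345703), (77.87252807617188, 129.95204162597656), 4.426198959350586) [0.5787 0.1007] [0.5782 0.1026 0.018 ]
long ((482.1416931152344, 99.56100463867188), (48.7780647277832, 113.99668884277344), 3.1788599491119385) [0.4824 0.0952] [0.4824 0.0965 0.018 ]
```

View pics/c4.png

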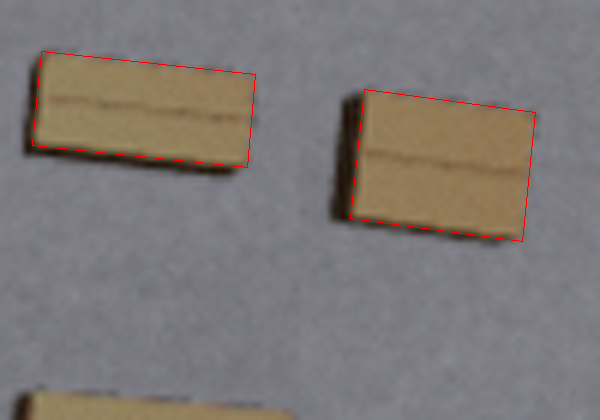

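```bash
python3 -m jog '[[0.8,-0.6,3,0.045,0],[0,0,3,0,0],[0,0,3,0,0],[0,0,0,0,0],[0,0,0,0,0],[0,0,0,0,0],[0,0,0,0,0],[0,0,0,0,0],[0,0,0,0,0],[0,0,0,0,0]]' 20; python3 go.py 0.6133 -0.2122 0.040 -6.7
```

```text
time: 9.4
ee_pos: [0.6185, -0.1977, 0.1275]
eef_rot: [0.753, 0.658, 0.011, 0.001]
ft_force: [-0.4, 0.1, -0.1]
width: 0.087
pos [ 0.6185 -0.1977  0.1275] toolyaw -7.7 tilt [ 0.017  0.012 -1.   ] w 0.087 F [-0.4  0.1 -0.1] t 9.4 j [ 0.7   0.54 -0.62  1.51  0.31  1.18 -0.1 ]
shift cm after turn [-1.63 -0.49  8.72]  before turn [-1.64 -0.46  8.72] turn -0.017
```

```bash
python3 -m jog '[[-0.8,-0.25,1,-0.017,0],[-0.8,-0.25,1,0,0],[0,0,1,0,0],[0,0,1,0,0],[0,0,1,0,0],[0,0,1,0,0],[0,0,0.5,0,0],[0,0,0,0,0],[0,0,0,0,0],[0,0,0,0,0]]' 20; python3 go.py 0.6133 -0.2122 0.040 -6.7
```

```text
time: 10.4
ee_pos: [0.611, -0.2134, 0.0545]
eef_rot: [0.747, 0.665, 0.01, -0.0]
ft_force: [0.5, 0.4, 0.1]
width: 0.087
pos [ 0.611  -0.2134  0.0545] toolyaw -6.68 tilt [ 0.015  0.014 -1.   ] w 0.087 F [0.5 0.4 0.1] t 10.4 j [ 0.71  0.61 -0.59  1.57  0.36  1.06 -0.08]
shift cm after turn [0.13 0.19 1.46]  before turn [0.13 0.19 1.46] turn 0.0
```

```bash
python3 -m jog '[[0.1,0.2,0.7,0,0],[0,0,0.7,0,0.3],[0,0,0,0,1],[0,0,0,0,1],[0,0,0,0,1],[0,0,0,0,1],[0,0,0,0,1],[0,0,0,0,1],[0,0,0,0,1],[0,0,0,0,1]]' 20; python3 go.py 0.6133 -0.2122 0.040 -6.7
```

```text
time: 11.4
ee_pos: [0.6143, -0.2125, 0.0406]
eef_rot: [0.747, 0.665, 0.011, 0.001]
ft_force: [0.2, -0.2, -1.2]
width: 0.0436
pos [ 0.6143 -0.2125  0.0406] toolyaw -6.67 tilt [ 0.017  0.013 -1.   ] w 0.0436 F [ 0.2 -0.2 -1.2] t 11.4 j [ 0.7   0.63 -0.58  1.57  0.37  1.04 -0.09]
shift cm after turn [ 0.02 -0.1   0.06]  before turn [ 0.02 -0.1   0.06] turn 0.001
```

```bash
python3 -m jog '[[0,0,-2,0,1],[0,0,-3,0,1],[0,0,-3.5,0,1],[2,-1.1,-2,-0.04,1],[3.5,-1.9,0,-0.04,1],[3.5,-1.9,0,-0.04,1],[3.5,-1.8,0,-0.04,1],[3.5,-1.8,0,-0.018,1],[3.5,-1.8,0,0,1],[3,-1.5,0,0,1]]' 20; python3 go.py 0.4823 0.0957 0.14 3.5
```

```text
time: 12.4
ee_pos: [0.4907, 0.0137, 0.1489]
eef_rot: [0.685, 0.728, 0.009, 0.002]
ft_force: [0.0, 0.4, -0.3]
width: 0.0439
pos [0.4907 0.0137 0.1489] toolyaw 3.49 tilt [ 0.015  0.011 -1.   ] w 0.0439 F [ 0.   0.4 -0.3] t 12.4 j [ 0.65  0.19 -0.83  1.9   0.15  1.1  -0.17]
shift cm after turn [ 8.23 -0.35  0.97]  before turn [ 8.23 -0.35  0.97] turn -0.0
```

```bash
python3 -m jog '[[2.5,0,0,0,1],[2,0,0,0,1],[1.5,0,0,0,1],[0.8,0,0,0,1],[0.3,0,0,0,1],[0,0,0,0,1],[0,0,0,0,1],[0,0,0,0,1],[0,0,0,0,1],[0,0,0,0,1]]' 20; python3 go.py 0.4823 0.0957 0.14 3.5
```

```text
time: 13.4
ee_pos: [0.4829, 0.0882, 0.1497]
eef_rot: [0.684, 0.729, 0.008, 0.003]
ft_force: [-0.1, 0.1, -2.4]
width: 0.044
pos [0.4829 0.0882 0.1497] toolyaw 3.68 tilt [ 0.015  0.007 -1.   ] w 0.044 F [-0.1  0.1 -2.4] t 13.4 j [ 0.54  0.2  -0.88  1.9   0.17  1.1  -0.34]
shift cm after turn [ 0.74 -0.03  0.97]  before turn [ 0.74 -0.03  0.97] turn 0.003
```

```bash
python3 -m jog '[[0.6,0,0,0,1],[0.1,0,1.5,0,1],[0,0,1.5,0,1],[0,0,1.5,0,1],[0,0,1,0,1],[0,0,0.5,0,1],[0,0,0,0,1],[0,0,0,0,1],[0,0,0,0,1],[0,0,0,0,1]]' 20; python3 go.py 0.4823 0.0957 0.085 3.5;  python3 - <<'E'
from h import *
import pickle
from fit import world
p=np.load('p.npy'); s=r.read_state(); Rm=R.from_quat(s['eef_rot']).as_matrix()
K=5
c=snap('side','s5'); u0,v0=245,185
b=cv2.imread('pics/s5.png')[v0:v0+90,u0:u0+110]; b=cv2.resize(b,None,fx=K,fy=K,interpolation=cv2.INTER_CUBIC)
# predicted carton (held) in red, seat mouth outline blue
h=s['ee_pos']
X=[h+Rm@[a*.05,d*.022,.0004+e] for e in(.0,) for a,d in((1,1),(1,-1),(-1,-1),(-1,1))]
def dr(P,col): cv2.polylines(b,[((proj(c,P)-[u0,v0]+.5)*K-.5).round().astype(int)],True,col,1)
dr(X,(0,0,255)); dr([x+Rm@[0,0,.040] for x in X],(0,255,255))
dr([world(p,t) for t in [(-53,27,30),(53,27,30),(53,77,30),(-53,77,30)]],(255,0,0))
cv2.imwrite('pics/c5.png',b)
E
```

```text
time: 14.4
ee_pos: [0.4826, 0.0964, 0.0833]
eef_rot: [0.684, 0.73, 0.007, 0.002]
ft_force: [-0.1, -0.7, -1.9]
width: 0.0439
pos [0.4826 0.0964 0.0833] toolyaw 3.7 tilt [ 0.013  0.008 -1.   ] w 0.0439 F [-0.1 -0.7 -1.9] t 14.4 j [ 0.48  0.31 -0.85  1.96  0.27  0.98 -0.44]
shift cm after turn [-0.06 -0.03 -0.17]  before turn [-0.06 -0.03 -0.17] turn 0.003
```

View pics/c5.png

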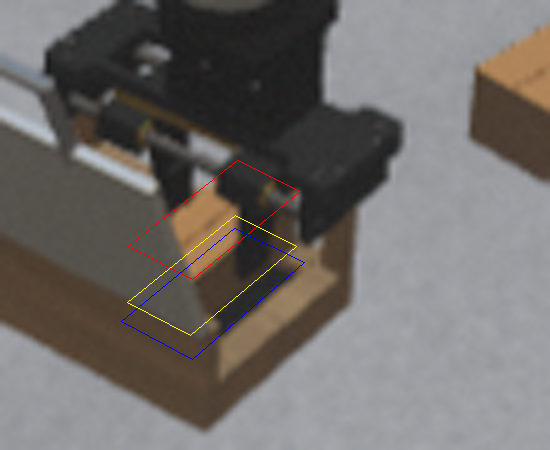

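```bash
python3 -m jog '[[0,0,0.8,0,1],[0,0,0.6,0,1],[0,0,0.4,0,1],[0,0,0.3,0,1],[0,0,0.2,0,1],[0,0,0.2,0,1],[0,0,0,0,1],[0,0,0,0,1],[0,0,0,0,1],[0,0,0,0,1]]' 20; python3 go.py 0.4823 0.0957 0.0586 3.5
```

```text
time: 15.45
ee_pos: [0.4837, 0.0966, 0.0577]
eef_rot: [0.684, 0.729, 0.007, 0.003]
ft_force: [0.0, -0.6, -0.9]
width: 0.0439
pos [0.4837 0.0966 0.0577] toolyaw 3.68 tilt [ 0.014  0.007 -1.   ] w 0.0439 F [ 0.  -0.6 -0.9] t 15.45 j [ 0.45  0.35 -0.83  1.98  0.32  0.93 -0.47]
shift cm after turn [-0.08 -0.15 -0.09]  before turn [-0.08 -0.15 -0.09] turn 0.003
```

```bash
python3 -m jog '[[0,0,0,0,0.6],[0,0,0,0,0.4],[0,0,0,0,0.2],[0,0,0,0,0],[0,0,0,0,0],[0,0,-1,0,0],[0,0,-2.5,0,0],[0,0,-3.5,0,0],[0,0,-3.5,0,0],[-2,0,0,0.05,0]]' 20; python3 go.py 0.5155 -0.3753 0.12 -8.4
```

```text
time: 16.45
ee_pos: [0.4829, 0.079, 0.1687]
eef_rot: [0.7, 0.714, 0.008, 0.002]
ft_force: [0.5, -0.9, 0.2]
width: 0.0868
pos [0.4829 0.079  0.1687] toolyaw 1.11 tilt [ 0.014  0.009 -1.   ] w 0.0868 F [ 0.5 -0.9  0.2] t 16.45 j [ 0.57  0.17 -0.88  1.88  0.14  1.14 -0.34]
shift cm after turn [-44.52   9.8    4.5 ]  before turn [-45.53   2.31   4.5 ] turn 0.166
```

```bash
python3 -m jog '[[-3.5,0.4,0,0.03,0],[-4.5,0.5,0,0.03,0],[-4.5,0.6,0,0.03,0],[-4.5,0.7,0,0.03,0],[-4.5,0.8,0,0.03,0],[-4.5,0.9,0,0,0],[-4.5,0.9,0,0,0],[-4.5,0.9,0,0,0],[-3.5,0.8,0.5,0,0],[-2,0.5,0.5,0,0]]' 20; python3 go.py 0.5155 -0.3753 0.12 -8.4
python3 - <<'E'
from h import *
import pickle
from fit import world
p=np.load('p.npy');K=5
c=snap('top','t6'); u0,v0=210,160
b=cv2.resize(cv2.imread('pics/t6.png')[v0:v0+95,u0:u0+80],None,fx=K,fy=K,interpolation=cv2.INTER_CUBIC)
def dr(P,col): cv2.polylines(b,[((proj(c,P)-[u0,v0]+.5)*K-.5).round().astype(int)],True,col,1)
dr([world(p,t) for t in [(-50,30,58),(50,30,58),(50,74,58),(-50,74,58)]],(0,0,255))
dr([world(p,t) for t in [(-43,-77,18),(43,-77,18),(43,-11,18),(-43,-11,18)]],(255,0,0))
c2=snap('side','s6'); e=cv2.resize(cv2.imread('pics/s6.png')[185:280,250:330],None,fx=K,fy=K,interpolation=cv2.INTER_CUBIC)
cv2.imwrite('pics/c6.png',np.hstack([b,e]))
E
```

```text
time: 17.45
ee_pos: [0.5137, -0.3513, 0.1602]
eef_rot: [0.756, 0.654, 0.009, 0.005]
ft_force: [0.2, 0.7, -0.1]
width: 0.0873
pos [ 0.5137 -0.3513  0.1602] toolyaw -8.28 tilt [ 0.02   0.004 -1.   ] w 0.0873 F [ 0.2  0.7 -0.1] t 17.45 j [ 0.97  0.43 -0.56  1.56  0.23  1.2   0.22]
shift cm after turn [-2.38  0.45  4.01]  before turn [-2.38  0.45  4.01] turn 0.002
```

View pics/c6.png

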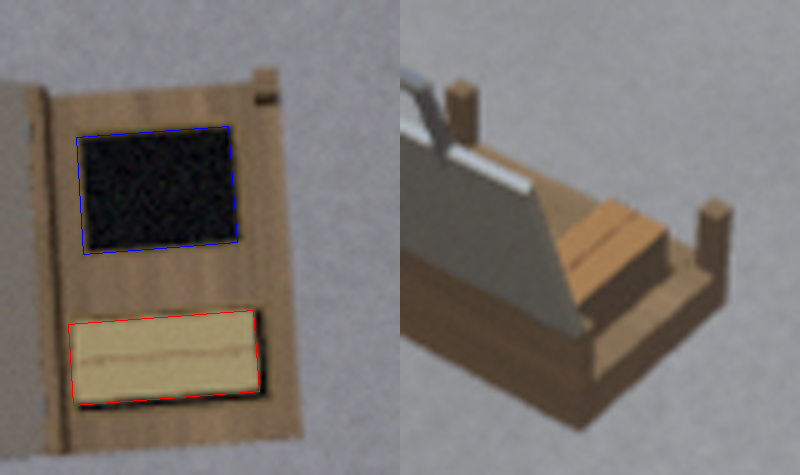

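```bash
python3 -m jog '[[-0.8,0.1,1.5,0,0],[-0.3,0,2,0,0],[0,0,2,0,0],[0,0,1.5,0,0],[0,0,1,0,0],[0,0,0.5,0,0],[0,0,0,0,0],[0,0,0,0,0],[0,0,0,0,0],[0,0,0,0,0]]' 20; python3 go.py 0.5155 -0.3753 0.04 -8.4
```

```text
time: 18.55
ee_pos: [0.5143, -0.3611, 0.0698]
eef_rot: [0.756, 0.654, 0.009, 0.005]
ft_force: [0.2, -0.1, 0.2]
width: 0.0869
pos [ 0.5143 -0.3611  0.0698] toolyaw -8.27 tilt [ 0.02   0.005 -1.   ] w 0.0869 F [ 0.2 -0.1  0.2] t 18.55 j [ 0.96  0.54 -0.53  1.62  0.29  1.05  0.2 ]
shift cm after turn [-1.41  0.27  2.97]  before turn [-1.41  0.27  2.97] turn 0.002
```

```bash
python3 -m jog '[[-0.9,0.2,0,0,0],[-0.5,0.1,0.3,0,0],[0,0,0.9,0,0],[0,0,0.9,0,0],[0,0,0.6,0,0],[0,0,0.3,0,0.3],[0,0,0,0,1],[0,0,0,0,1],[0,0,0,0,1],[0,0,0,0,1]]' 20; python3 go.py 0.5155 -0.3753 0.04 -8.4
```

```text
time: 19.55
ee_pos: [0.5161, -0.3767, 0.0373]
eef_rot: [0.756, 0.654, 0.009, 0.005]
ft_force: [0.1, -0.6, -1.2]
width: 0.06
pos [ 0.5161 -0.3767  0.0373] toolyaw -8.28 tilt [ 0.02   0.004 -1.   ] w 0.06 F [ 0.1 -0.6 -1.2] t 19.55 j [ 0.95  0.59 -0.51  1.61  0.31  1.    0.21]
shift cm after turn [ 0.13 -0.07 -0.27]  before turn [ 0.13 -0.07 -0.27] turn 0.002
```

```bash
python3 -m jog '[[0,0,0,0,1],[0,0,-2,0,1],[0,0,-3,0,1],[0,0,-3.5,0,1],[2,0,-2,-0.03,1],[3.5,0,0,-0.03,1],[4,0.1,0,-0.03,1],[4,0.2,0,-0.03,1],[4,0.3,0,-0.03,1],[4,0.4,0,-0.03,1]]' 20; python3 go.py 0.5787 0.1002 0.14 3.5
```

```text
time: 20.55
ee_pos: [0.5355, -0.1635, 0.1481]
eef_rot: [0.696, 0.718, 0.007, 0.007]
ft_force: [-0.1, 1.1, -0.7]
width: 0.0598
pos [ 0.5355 -0.1635  0.1481] toolyaw 1.72 tilt [ 0.021  0.001 -1.   ] w 0.0598 F [-0.1  1.1 -0.7] t 20.55 j [ 0.8   0.33 -0.69  1.74  0.23  1.13  0.08]
shift cm after turn [26.06  5.9   0.92]  before turn [26.23  5.09  0.92] turn -0.031
```

```bash
python3 -m jog '[[4,0.8,0,-0.015,1],[4,0.8,0,0,1],[4,0.9,0,0,1],[4,0.9,0,0,1],[3.5,0.8,0,0,1],[2.5,0.6,0,0,1],[1.5,0.4,0,0,1],[0.8,0.2,0,0,1],[0,0,0,0,1],[0,0,0,0,1]]' 20; python3 go.py 0.5787 0.1002 0.085 3.5
```

```text
time: 21.55
ee_pos: [0.578, 0.0982, 0.1512]
eef_rot: [0.687, 0.726, 0.008, 0.009]
ft_force: [0.8, -0.3, -1.4]
width: 0.0598
pos [0.578  0.0982 0.1512] toolyaw 3.15 tilt [ 0.024  0.    -1.   ] w 0.0598 F [ 0.8 -0.3 -1.4] t 21.55 j [ 0.39  0.41 -0.78  1.67  0.32  1.17 -0.42]
shift cm after turn [ 0.21 -0.08  6.62]  before turn [ 0.21 -0.08  6.62] turn -0.006
```

```bash
python3 -m jog '[[0.2,0,1,-0.006,1],[0,-0.05,1.6,0,1],[0,-0.05,1.6,0,1],[0,0,1.5,0,1],[0,0,0.8,0,1],[0,0,0.3,0,1],[0,0,0,0,1],[0,0,0,0,1],[0,0,0,0,1],[0,0,0,0,1]]' 20; python3 go.py 0.5787 0.1002 0.0553 3.5
```

```text
time: 22.55
ee_pos: [0.5782, 0.0954, 0.0758]
eef_rot: [0.687, 0.727, 0.007, 0.009]
ft_force: [-0.2, 0.5, -2.0]
width: 0.0601
pos [0.5782 0.0954 0.0758] toolyaw 3.21 tilt [ 0.022 -0.002 -1.   ] w 0.0601 F [-0.2  0.5 -2. ] t 22.55 j [ 0.35  0.49 -0.74  1.74  0.39  1.04 -0.47]
shift cm after turn [0.48 0.03 2.05]  before turn [0.48 0.03 2.05] turn -0.005
```

```bash
python3 -m jog '[[0.4,0.05,0,-0.005,1],[0.1,0,0,0,1],[0,0,0,0,1],[0,0,0.6,0,1],[0,0,0.5,0,1],[0,0,0.4,0,1],[0,0,0.2,0,1],[0,0,0,0,1],[0,0,0,0,1],[0,0,0,0,1]]' 20; python3 go.py 0.5787 0.1002 0.0553 3.5
```

```text
time: 23.55
ee_pos: [0.5791, 0.1009, 0.0578]
eef_rot: [0.685, 0.728, 0.007, 0.009]
ft_force: [0.3, -0.4, -0.9]
width: 0.0603
pos [0.5791 0.1009 0.0578] toolyaw 3.52 tilt [ 0.023 -0.002 -1.   ] w 0.0603 F [ 0.3 -0.4 -0.9] t 23.55 j [ 0.33  0.52 -0.73  1.74  0.41  1.01 -0.49]
shift cm after turn [-0.07 -0.05  0.25]  before turn [-0.07 -0.05  0.25] turn 0.0
```

Well aligned and inside the mouth; lower the last bit, release, lift.

```bash
python3 -m jog '[[0,0,0.2,0,1],[0,0,0,0,1],[0,0,0,0,0.5],[0,0,0,0,0],[0,0,0,0,0],[0,0,0,0,0],[0,0,0,0,0],[0,0,-1,0,0],[0,0,-2.5,0,0],[0,0,-3.5,0,0]]' 20; python3 go.py 0.5787 0.1002 0.0553 3.5
```

```text
time: 24.55
ee_pos: [0.5756, 0.1006, 0.1254]
eef_rot: [0.685, 0.729, 0.005, 0.007]
ft_force: [2.0, 0.9, 0.4]
width: 0.0864
pos [0.5756 0.1006 0.1254] toolyaw 3.55 tilt [ 0.017 -0.002 -1.   ] w 0.0864 F [2.  0.9 0.4] t 24.55 j [ 0.37  0.44 -0.77  1.7   0.34  1.13 -0.44]
shift cm after turn [-0.04  0.19  7.01]  before turn [-0.04  0.19  7.01] turn 0.001
```

```bash
python3 -m jog '[[-1,0,-3,0,0],[-3,0,-3.5,0,0],[-4,0,-3.5,0,0],[-4.5,0,-3.5,0,0],[-4.5,0,-3.5,0,0],[-4,0,-3,0,0],[-1,0,-1,0.14,0],[0,0,0,0.14,0],[0,0,0,0.14,0],[0,0,0,0.14,0]]' 20; python3 go.py 0.5279 0.2302 0.36 -86.5
python3 - <<'E'
from h import *
from fit import world
p=np.load('p.npy');K=5
c=snap('top','t7'); u0,v0=200,160
b=cv2.resize(cv2.imread('pics/t7.png')[v0:v0+95,u0:u0+80],None,fx=K,fy=K,interpolation=cv2.INTER_CUBIC)
def dr(P,col): cv2.polylines(b,[((proj(c,P)-[u0,v0]+.5)*K-.5).round().astype(int)],True,col,1)
dr([world(p,t) for t in [(-50,30,58),(50,30,58),(50,74,58),(-50,74,58)]],(0,0,255))
dr([world(p,t) for t in [(-40,-74,58),(40,-74,58),(40,-14,58),(-40,-14,58)]],(255,0,0))
c2=snap('side','s7'); e=cv2.resize(cv2.imread('pics/s7.png')[185:280,250:330],None,fx=K,fy=K,interpolation=cv2.INTER_CUBIC)
cv2.imwrite('pics/c7.png',np.hstack([b,e]))
E
```

```text
time: 25.55
ee_pos: [0.5847, -0.1079, 0.3452]
eef_rot: [0.862, 0.506, 0.013, 0.009]
ft_force: [-0.2, -0.2, 0.6]
width: 0.0872
pos [ 0.5847 -0.1079  0.3452] toolyaw -29.2 tilt [ 0.033 -0.003 -0.999] w 0.0872 F [-0.2 -0.2  0.6] t 25.55 j [ 0.64  0.27 -0.66  1.38  0.17  1.51 -0.52]
shift cm after turn [ -3.54 -34.09  -1.75]  before turn [ 26.77 -21.4   -1.75] turn 1.0
```

View pics/c7.png

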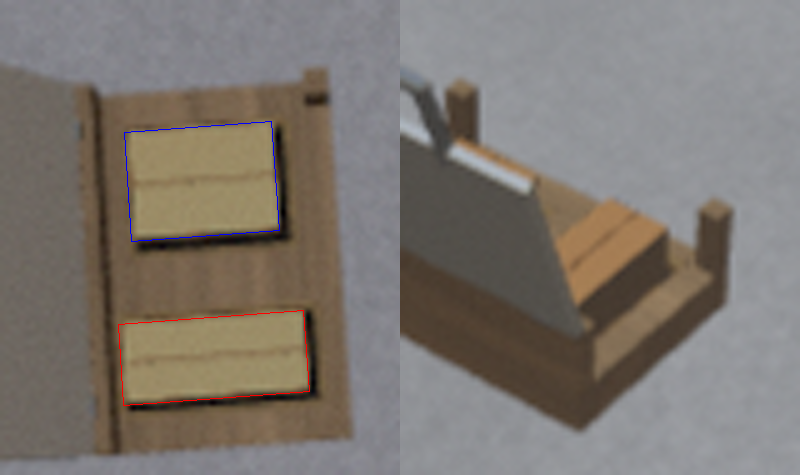

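```bash
python3 -m jog '[[2.3,-1.9,-0.4,0.143,0],[2,-2.2,-0.4,0.143,0],[1.7,-2.5,-0.4,0.143,0],[1.4,-2.7,-0.4,0.143,0],[1,-2.8,-0.2,0.143,0],[0.5,-3,0,0.143,0],[0.1,-3,0,0.143,0],[-0.2,-3,0,0,0],[-0.2,-3,0,0,0],[-0.2,-2,0,0,0]]' 20; python3 go.py 0.5279 0.2302 0.2537 -86.5
```

```text
time: 26.65
ee_pos: [0.5315, 0.1886, 0.3646]
eef_rot: [0.999, 0.037, 0.017, 0.002]
ft_force: [0.4, 0.7, -0.0]
width: 0.0872
pos [0.5315 0.1886 0.3646] toolyaw -85.79 tilt [ 0.034 -0.003 -0.999] w 0.0872 F [ 0.4  0.7 -0. ] t 26.65 j [ 0.2   0.21 -0.75  1.42  0.16  1.54 -2.03]
shift cm after turn [-0.48 -4.23 11.06]  before turn [-0.43 -4.24 11.06] turn 0.012
```

```bash
python3 -m jog '[[-0.2,-2.2,0,0.012,0],[-0.2,-1,0,0,0],[0,-0.3,2,0,0],[0,0,2.5,0,0],[0,0,2.5,0,0],[0,0,2,0,0],[0,0,1.3,0,0],[0,0,0,0,0],[0,0,0,0,0],[0,0,0,0,0]]' 25; python3 go.py 0.5279 0.2302 0.2537 -86.5
```

```text
time: 27.65
ee_pos: [0.5268, 0.2274, 0.2623]
eef_rot: [0.999, 0.05, 0.019, 0.002]
ft_force: [0.6, 0.1, -0.1]
width: 0.087
pos [0.5268 0.2274 0.2623] toolyaw -84.27 tilt [ 0.038 -0.002 -0.999] w 0.087 F [ 0.6  0.1 -0.1] t 27.65 j [ 0.15  0.27 -0.77  1.57  0.21  1.35 -2.11]
shift cm after turn [ 0.09 -0.28  0.86]  before turn [ 0.1  -0.27  0.86] turn 0.039
```

```bash
python3 -m jog '[[0,-0.25,0.5,0.04,0],[0,0,0.35,0,0],[0,0,0,0,1],[0,0,0,0,1],[0,0,0,0,1],[0,0,0,0,1],[0,0,0,0,1],[0,0,0,0,1],[0,0,0,0,1],[0,0,0,0,1]]' 40; python3 -m jog '[[0,0,0,0,1],[0,0,0,0,1],[0,0,0,0,1],[0,0,0,0,1],[0,0,0,0,1],[0,0,0,0,1],[0,0,0,0,1],[0,0,0,0,1],[0,0,0,0,1],[0,0,0,0,1]]' 40;python3 go.py 0.5279 0.2302 0.2537 -86.5; python3 ang.py
```

```text
time: 28.65
ee_pos: [0.5285, 0.2304, 0.2579]
eef_rot: [0.999, 0.032, 0.022, 0.001]
ft_force: [0.4, 0.4, 0.5]
width: 0.0309
time: 29.65
ee_pos: [0.5285, 0.2305, 0.2579]
eef_rot: [0.999, 0.032, 0.022, 0.001]
ft_force: [-0.1, -1.0, 0.8]
width: 0.0088
pos [0.5285 0.2305 0.2579] toolyaw -86.38 tilt [ 0.044  0.    -0.999] w 0.0088 F [-0.1 -1.   0.8] t 29.65 j [ 0.14  0.27 -0.76  1.58  0.22  1.33 -2.16]
shift cm after turn [-0.08  0.02  0.41]  before turn [-0.08  0.02  0.41] turn 0.002
theta 110.0 radius 0.1898
```

```bash
python3 -m jog '[[0,1.22,-0.4,0,1],[0,1.25,-0.31,0,1],[0,1.26,-0.22,0,1],[0,1.28,-0.13,0,1],[0,1.28,-0.04,0,1],[0,1.28,0.05,0,1],[0,1.28,0.14,0,1],[0,1.26,0.23,0,1],[0,1.25,0.31,0,1],[0,0.8,0.26,0,1]]' 40;python3 go.py 0.537 0.060 0.233 -86.5; python3 ang.py
```

```text
time: 30.65
ee_pos: [0.5353, 0.1072, 0.2616]
eef_rot: [0.999, 0.034, 0.023, -0.004]
ft_force: [-2.5, 2.4, 4.4]
width: 0.0086
pos [0.5353 0.1072 0.2616] toolyaw -86.04 tilt [ 0.045  0.009 -0.999] w 0.0086 F [-2.5  2.4  4.4] t 30.65 j [ 0.35  0.18 -0.7   1.66  0.12  1.31 -1.88]
shift cm after turn [-0.25  4.73  2.82]  before turn [-0.29  4.73  2.82] turn 0.008
theta 72.1 radius 0.1913
```

```bash
python3 -m jog '[[0,1.2,0.42,0,1],[0,1.17,0.52,0,1],[0,0.9,0.5,0,1],[0,0.5,0.28,0,1],[0,0.2,0.12,0,1],[0,0,0,0,1],[0,0,0,0,1],[0,0,0,0,1],[0,0,0,0,1],[0,0,0,0,1]]' 40;python3 go.py 0.537 0.060 0.2367 -86.5; python3 ang.py
```

```text
time: 31.65
ee_pos: [0.5378, 0.0621, 0.2394]
eef_rot: [0.999, 0.034, 0.021, -0.002]
ft_force: [-2.6, 0.2, 2.1]
width: 0.0085
pos [0.5378 0.0621 0.2394] toolyaw -86.14 tilt [ 0.041  0.006 -0.999] w 0.0085 F [-2.6  0.2  2.1] t 31.65 j [ 0.4   0.18 -0.67  1.7   0.12  1.27 -1.79]
shift cm after turn [-0.11  0.21  0.27]  before turn [-0.11  0.21  0.27] turn 0.006
theta 57.0 radius 0.1907
```

```bash
python3 - <<'E'
from h import *
from fit import world,pan
p=np.load('p.npy');K=6
c=snap('side','s8'); u0,v0=215,150
b=cv2.resize(cv2.imread('pics/s8.png')[v0:v0+95,u0:u0+110],None,fx=K,fy=K,interpolation=cv2.INTER_CUBIC)
for th,col in ((52,(255,0,0)),(55,(0,0,255)),(58,(0,160,0))):
    P=[world(p,pan(np.radians(th),*o)) for o in ((0,4,-100),(136,4,-100),(136,4,100),(0,4,100))]
    cv2.polylines(b,[((proj(c,P)-[u0,v0]+.5)*K-.5).round().astype(int)],True,col,1)
cv2.imwrite('pics/c8.png',b)
E
```

```text
(no output)
```

View pics/c8.png

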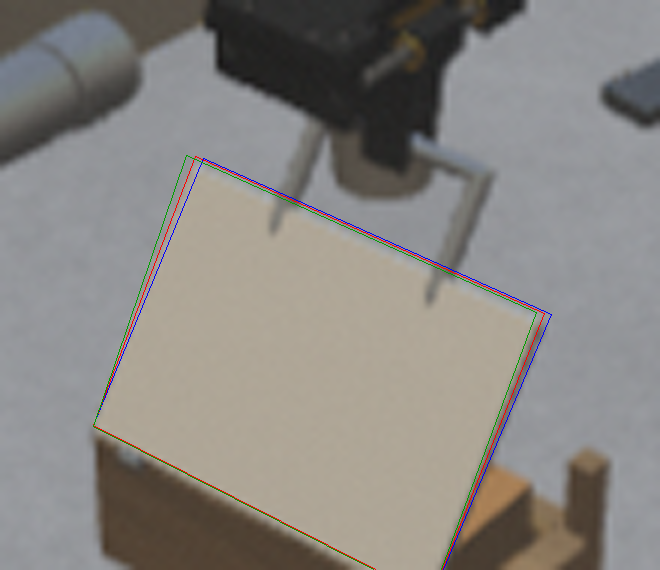

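```bash
python3 -m jog '[[0,0,0,0,0.6],[0,0,0,0,0.3],[0,0,0,0,0],[0,0,0,0,0],[0,0,0,0,0],[0,0,0,0,0],[0,0,-1,0,0],[0,0,-2.5,0,0],[0,0,-3,0,0],[0,3,-2,0,0]]' 20
python3 -m jog '[[0,4,-1,0,0],[0,4.5,0,0,0],[0,4.5,0,0,0],[0,4.5,0,0,0],[0,4.5,0,0,0],[0,4.5,0,0,0],[0,3,0,0,0],[0,0,0,0,0],[0,0,0,0,0],[0,0,0,0,0]]' 20
python3 - <<'E'
from h import *
import pickle
from fit import world,pan
from scipy.optimize import minimize_scalar
p=np.load('p.npy')
cs=snap('side','s9'); ct=snap('top','t9'); pickle.dump((cs,ct),open('f.pkl','wb'))
# panel face: colour near its mean; IoU against the projected top face
def mask(c,u0,v0,u1,v1,seed):
    im=cv2.GaussianBlur(c['pixels'],(3,3),0).astype(int); ref=np.median(im[seed[1]-4:seed[1]+5,seed[0]-4:seed[0]+5].reshape(-1,3),0)
    m=(np.abs(im-ref).max(2)<28); o=np.zeros_like(m); o[v0:v1,u0:u1]=m[v0:v1,u0:u1]
    n,l=cv2.connectedComponents(o.astype(np.uint8)); return l==l[seed[1],seed[0]]
for c,nm in((cs,'side'),(ct,'top')):
    sd=proj(c,world(p,pan(np.radians(55),68,4,0)))[0].round().astype(int)
    m=mask(c,sd[0]-60,sd[1]-60,sd[0]+60,sd[1]+60,sd)
    def iou(th):
        q=proj(c,[world(p,pan(th,*o)) for o in((0,4,-100),(136,4,-100),(136,4,100),(0,4,100))])
        z=np.zeros(m.shape,np.uint8); cv2.fillPoly(z,[np.round(q*16).astype(np.int32)],1,shift=4); return (z.astype(bool)&m).sum()/(z.astype(bool)|m).sum()
    T=np.arange(45,66,1); v=[iou(np.radians(t)) for t in T]; print(nm,m.sum(),dict(zip(T.tolist(),np.round(v,3).tolist())))
K=4
a=cv2.resize(cv2.imread('pics/t9.png')[160:260,200:300],None,fx=K,fy=K,interpolation=cv2.INTER_CUBIC)
b=cv2.resize(cv2.imread('pics/s9.png')[150:250,215:315],None,fx=K,fy=K,interpolation=cv2.INTER_CUBIC)
for im,c,o in((a,ct,(200,160)),(b,cs,(215,150))):
    q=proj(c,[world(p,pan(np.radians(55),*o2)) for o2 in((184,0,-43),(184,0,43))]); 
    cv2.polylines(im,[((q-o+.5)*K-.5).round().astype(int)],False,(0,0,255),1)
    q=proj(c,[world(p,pan(np.radians(55),*o2)) for o2 in((0,4,-100),(136,4,-100),(136,4,100),(0,4,100))]); cv2.polylines(im,[((q-o+.5)*K-.5).round().astype(int)],True,(0,0,255),1)
cv2.imwrite('pics/c9.png',np.hstack([a,b]))
s=r.read_state();print(s['ee_pos'],s['time'])
E
```

```text
time: 32.7
ee_pos: [0.5355, 0.0349, 0.3269]
eef_rot: [0.999, 0.037, 0.02, -0.003]
ft_force: [1.1, -1.3, 0.2]
width: 0.0806
time: 33.7
ee_pos: [0.5581, -0.2734, 0.3488]
eef_rot: [0.999, 0.037, 0.026, -0.0]
ft_force: [-0.5, 0.3, -0.5]
width: 0.0871
side 9002 {45: 0.332, 46: 0.334, 47: 0.332, 48: 0.335, 49: 0.337, 50: 0.338, 51: 0.34, 52: 0.342, 53: 0.342, 54: 0.342, 55: 0.343, 56: 0.343, 57: 0.344, 58: 0.348, 59: 0.349, 60: 0.347, 61: 0.349, 62: 0.345, 63: 0.347, 64: 0.343, 65: 0.344}
top 12731 {45: 0.181, 46: 0.18, 47: 0.18, 48: 0.18, 49: 0.179, 50: 0.179, 51: 0.178, 52: 0.177, 53: 0.176, 54: 0.171, 55: 0.17, 56: 0.17, 57: 0.165, 58: 0.159, 59: 0.157, 60: 0.15, 61: 0.144, 62: 0.137, 63: 0.131, 64: 0.125, 65: 0.119}
[ 0.55838565 -0.27246407  0.34893666] 33.8
```

View pics/c9.png

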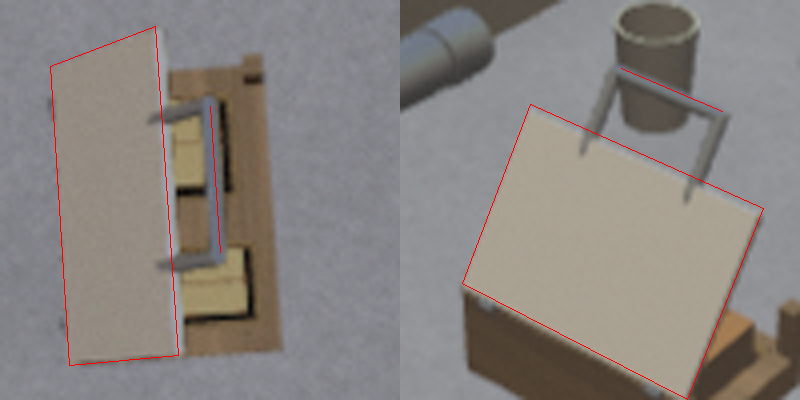

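```bash
python3 -c "
from bench import r
r.close_job(); s=r.read_state(); print(s['time'],s['ft_force'])"
```

```text
the job is handed in; nothing more can be done
the job is handed in; nothing more can be done
```

The tray is restocked and the job is handed in at about 34 s of robot time, with the gripper clear of everything.

- **Cover opened:** I swung it to about 110° by its bar, past upright.
- **Cartons:** The slim carton is in the long recess and the wide carton in the wide recess. After release, the top picture showed both tops lining up with the outlines expected for cartons seated flat and square.
- **Cover lowered:** I folded it back and let go. In the last top and side pictures the panel and bar line up with the outline drawn for 55°, to within about 1° by eye.
- **Disagreeing angle readings:** Before release, the arm's pose gave 57.0° directly. Allowing for where the bar sat between the pads, it gave about 55.7°.
- **Failed check:** An automatic panel match on the last pictures did not work because its colour mask took in the background. I ignored its numbers.
- **Bystanders:** The moves were planned clear of the big carton and the toiletries, and the readings I took showed no unexpected force. I did not re-measure their positions at the end.

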